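# Load the sample carrier and start the analyser

## Task

With the fingertips, gently push the sample carrier along its lane until it rests against the end stop; slide it, do not lift it. Then lightly press the round start key until it goes well down, and withdraw so that it springs back. Do not press the square key or the bar key, and leave the vial, the reagent bottle and the tip box where they stand.

Things in the scene. Friction and masses are not known exactly. Their poses are not given: they have to be found in the camera images.
- analyser: Low white rack loader, fixed, 300 x 360 mm (x, y). Origin: centre of its underside on the bench; x runs along the lane away from the robot (yaw within 0.25 rad), y left, z up. Housing with flat top 60 mm above the bench, over y -85 to +180 mm. Right of it an open lane along x, centred at y -130 mm, its open end towards the robot at x -150 mm.
- lane_stop (a point): Far end of the lane: foot of the end stop's face, on the lane floor's centre line (analyser frame 110, -130, 20 mm); axes as the analyser's. Lane: floor 20 mm above the bench, 48 mm wide between guides 12 mm high. The stop (a white block) and the housing's wall, 45 mm left of the centre line, stand 40 mm above the lane floor.
- carrier: Grey sample carrier, loose in the lane, 0.21 to 0.42 kg: block 100 mm (x, along the lane) by 44 mm by 42 mm tall, with four white-capped tubes standing in a row in it, cap tops 65 mm above its underside. Origin: centre of its underside. It starts 70 to 110 mm short of the stop and slides on the lane floor (friction 1 to 3 N).
- carrier_nose (a point): bottom centre of the carrier's far end face, which comes to rest against the stop; axes as the carrier's
- carrier_tail (a point): centre line of the carrier's flat near end face (the one towards the robot), 25 mm above the lane floor: a good place to push; axes as the carrier's
- round_key_base: The round start key: round white cap, 30 mm across. Its body is a fixed black bezel 54 x 46 x 3 mm (x by y) on the housing's top; origin at the centre of its underside, axes parallel to the analyser's. The three keys swap places from run to run and stand in a row along the analyser's y, 70 mm apart.
- round_key_top (a point): centre of the top face of the round start key's cap, 13 mm above the housing's top (73 mm above the bench) when not pressed; moves with the cap
- round_key (a joint): travel of the round start key in m: 0 released, grows as it is pressed straight down, 0.007 at its stop; sprung, about 1.4 N to start moving and 4.5 N at the stop; returns by itself
- square_key_base: The square key: square white cap, 28 x 28 mm. Its body is a fixed black bezel 54 x 46 x 3 mm (x by y) on the housing's top; origin at the centre of its underside, axes parallel to the analyser's. The three keys swap places from run to run and stand in a row along the analyser's y, 70 mm apart.
- square_key_top (a point): centre of the top face of the square key's cap, 13 mm above the housing's top (73 mm above the bench) when not pressed; moves with the cap
- square_key (a joint): travel of the square key in m: 0 released, grows as it is pressed straight down, 0.007 at its stop; sprung, about 1.4 N to start moving and 4.5 N at the stop; returns by itself
- bar_key_base: The bar key: oblong white cap, 46 mm along x by 14 mm along y. Its body is a fixed black bezel 54 x 46 x 3 mm (x by y) on the housing's top; origin at the centre of its underside, axes parallel to the analyser's. The three keys swap places from run to run and stand in a row along the analyser's y, 70 mm apart.
- bar_key_top (a point): centre of the top face of the bar key's cap, 13 mm above the housing's top (73 mm above the bench) when not pressed; moves with the cap
- bar_key (a joint): travel of the bar key in m: 0 released, grows as it is pressed straight down, 0.007 at its stop; sprung, about 1.4 N to start moving and 4.5 N at the stop; returns by itself
- vial: small amber glass vial with white cap, loose, 26 mm across, 45 mm tall, standing on the far left part of the housing's top; origin centre of underside. Leave alone.
- reagent: white reagent bottle, loose, 52 mm across, 110 mm tall, standing on the bench to the right of the lane; origin centre of underside. Leave alone.
- tip_box: blue box of pipette tips, loose, 115 x 75 mm, 62 mm tall, on the bench to the left of the analyser; origin centre of underside. Leave alone.
There are look-alikes about, which are no part of the job. Leave any yellow look-alike of the carrier alone.

How it is judged:
On the way, in this order (a step that is already met when the one before it is completed fails the run):
1. the carrier rests against the end stop (within 4 mm) (x of carrier_nose in the frame of lane_stop above -0.004 m), for 0.2 s.
2. the round start key is pressed at least 4 mm down (value of joint round_key above 0.004 m), for 0.05 s.
At the end, for the whole second after the job is handed in: The carrier stands flat and still in the lane with its nose within 4 mm of the stop, all three keys are up (within 1 mm), and the vial, bottle and tip box stand upright within 15 mm of where they were (x of carrier_nose in the frame of lane_stop above -0.004 m and z of carrier_nose in the frame of lane_stop below 0.003 m and angle between carrier's own z axis and vertical below 0.06 rad and linear speed of carrier below 0.01 m/s and value of joint each of round_key, square_key, bar_key below 0.001 m and distance of each of vial, reagent, tip_box from where it was at the start of the episode below 0.015 m and angle between each of vial, reagent, tip_box's own z axis and vertical below 0.1 rad); the robot touches nothing.
It fails at once if the square or the bar key is pressed (over 2 mm) (value of joint any of square_key, bar_key above 0.002 m).
It fails at once if the start key is pressed (over 2 mm) while the carrier is not home (over 8 mm from the stop) (value of joint round_key above 0.002 m and x of carrier_nose in the frame of lane_stop below -0.008 m).
It fails at once if the carrier is lifted (nose over 8 mm above the lane floor) or tipped (over 0.15 rad) (z of carrier_nose in the frame of lane_stop above 0.008 m or angle between carrier's own z axis and vertical above 0.15 rad).
It fails at once if the vial, the reagent bottle or the tip box is displaced (over 15 mm) or tipped (over 0.3 rad) (distance of any of vial, reagent, tip_box from where it was at the start of the episode above 0.015 m or angle between any of vial, reagent, tip_box's own z axis and vertical above 0.3 rad).
It fails at once if the robot bears on the carrier, a key or the analyser with over 40 N (contact force between any of the fingers, the arm and carrier above 40 N or contact force between any of the fingers, the arm and analyser above 40 N or contact force between any of the fingers, the arm and round_key_base above 40 N).
It also fails if it takes over 45 s, if anything falls off the work surface, if the arm or the gripper's body presses on something with over 40 N, if the wrist force passes 120 N, or if a joint passes its speed limit or range.

## Robot

A 7-joint arm with a two-finger parallel gripper is mounted at the origin on the work surface. World frame = base frame: x ahead of the robot, y to its left, z up, the work surface at z = 0. Lengths are in m, angles in rad, forces in N, time in s.
With the tool pointing down it reaches from about 0.425 to 0.925 m from the base axis. Payload 6.8 kg.
Tool frame: the origin (TCP) lies at the very end of the fingers, on their centre line; the grasp point (between the pads) lies r.pinch_z behind it (r.pinch_z is the distance from the TCP to the grasp point, in m); z points along the fingers, y is the line along which they close (so a half turn about z gives the same grasp; the last joint's range is limited). The gripper opens to 85 mm and grips with 20 to 120 N. Pads are 22 mm wide; open, the fingers measure 114 mm over their backs; the gripper's body (76 mm by 85 mm) begins 54 mm behind the grasp point. The pads swing forward as they close: fully open they stand 13 mm farther back than shut.
Start: joints at [1.234, 0.477, 0.022, 1.555, -0.011, 1.109, -0.083], TCP at [0.153, -0.657, 0.231] pointing down, gripper open.
Joint ranges: [-2.96, 2.96], [-0.34, 2.1], [-1.41, 1.46], [0.24, 2.44], [-1.37, 4.51], [0.17, 1.92], [-2.96, 2.96]. Speed limits (rad/s): [2.39, 2.39, 3.14, 3.14, 3.14, 3.14, 3.14].

## Interface

Orientations are given as a rotation vector (axis times angle).
In Python, from bench import status, grab_frame, camera_model, r gives the robot as it stands. The module is installed in compiled form; this text tells all that it offers.
- The arm moves only by the shell command python3 -m creep 'ROWS' [FORCE]. ROWS is text: rows parted by semicolons, each of 7 numbers parted by spaces: the turn, a rotation vector about the tool's x, y, z in rad, then the shift along the tool's x, y, z in mm, then the opening, from -1 (shut) to 1 (fully open). In form: rx ry rz tx ty tz fingers; .... A call has 1 to 10 rows; each row is the pose to reach, as a shift and turn from the pose commanded when the call began, along the tool's axes at that moment; what a row does not reach only later rows make up. A row lasts 1/8 s, in which the tool goes at most 62.5 mm and 10.7 degrees, less where a joint would pass 70% of its speed; a pose out of reach is approached as far as the arm can. A call with a gripper value outside its range is refused whole. The fingers move at their own pace and stop on an object; FORCE is the grip in N (left out, the last holds). Time passes only in rows, so rows that repeat a pose let the fingers close. It gives the time, the measured TCP pose, the force, the opening and the grip force at its end, in the units of the state.
- status.get_obs(): the state, without advancing time (a new reading comes with each control period).
- grab_frame(name): name is "side" or "top" or "wrist"; returns (picture, depth): 480x640x3 uint8, red, green, blue; 480x640 float32, m along the optical axis (not along the pixel's ray), 0 where there is no reading.
- camera_model(name): a dict with "K" (3x3 intrinsics, pixels), "rvec" (rotation vector, rad) and "tvec" (3), from world to camera coordinates, as OpenCV has them. Camera axes: x right, y down, z forward; pixel columns grow to the right and rows downward; lengths in m; the calibration is good to about 2 mm. A picture is of the moment at which its call begins: read the wrist's pose just before it. camera_model takes no time and is no camera call; for the wrist camera it gives the pose at the moment of the call.
- r.hand_in(): hands the job in; it is judged then, once.
The state is a dict: "clock": time; "joints": joint angles; "qvel": joint speeds; "tau": joint torques, N m; "tcp_pos": TCP position; "orientation": TCP orientation; "contact_force": force on the tool from outside, world axes, zero at the start; "moment": the same for the moment, N m; "grip_width": finger opening in m; "gripper_force": force on a finger pad.
Only numpy, scipy, OpenCV 4.12 (cv2) and the standard library are available. Lean on these libraries where they do the work, as an engineer would, in place of code of your own. Each camera call takes 0.05 s, during which the arm holds its last target. There are 200 camera calls.

## Working session

There is one attempt and no reset: what is moved stays moved. The work goes in short steps, Python scripts to look and compute and a shell command to move; the robot and the scene stay as the last step left them, time stands still between calls to the robot, and variables do not carry over. Pictures are saved under pics/ and viewed, at most 10 in all, crops included, and the job is handed in when it is done.

```bash
mkdir -p pics; cat > h.py <<'E'
import numpy as np, cv2
from bench import status, grab_frame, camera_model, r
from scipy.spatial.transform import Rotation as R
def snap(n):
    m=camera_model(n); im,d=grab_frame(n); return im,d,m
def cloud(d,m):
    K=np.array(m["K"]); v,u=np.mgrid[:480,:640]
    p=np.stack([(u-K[0,2])/K[0,0]*d,(v-K[1,2])/K[1,1]*d,d],-1)
    Rm=R.from_rotvec(np.ravel(m["rvec"])).as_matrix()
    return (p-np.ravel(m["tvec"]))@Rm
E
python3 - <<'E'
from h import *
np.set_printoptions(precision=4,suppress=True)
o=status.get_obs(); print({k:o[k] for k in("clock","tcp_pos","orientation","contact_force","grip_width")}, r.pinch_z)
for n in("top","side"):
    im,d,m=snap(n); cv2.imwrite(f"pics/{n}0.png",im[...,::-1]); np.savez(n+"0.npz",im=im,P=cloud(d,m),d=d)
    print(n, -R.from_rotvec(np.ravel(m["rvec"])).inv().apply(np.ravel(m["tvec"])))
E
```

```text
{'clock': 0.0, 'tcp_pos': array([ 0.1529, -0.6568,  0.2303]), 'orientation': array([-3.1193, -0.3584,  0.0006]), 'contact_force': array([-0.0242,  0.3004,  0.1069]), 'grip_width': 0.08533542768490167} 0.0187
top [0.5134 0.0181 1.1195]
side [0.1575 0.7873 0.6117]
```

View pics/top0.png

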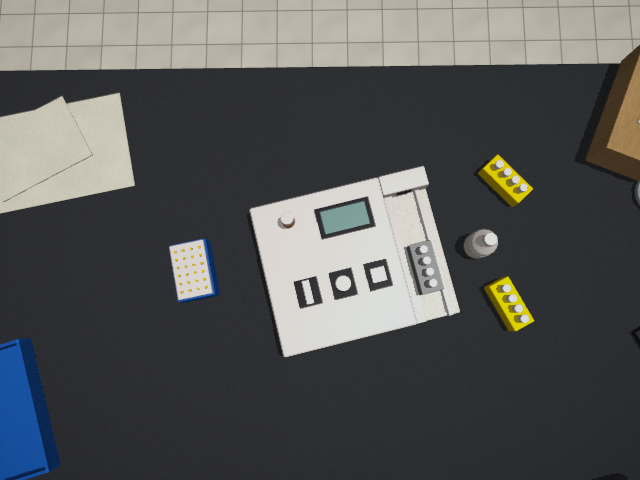

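View pics/side0.png

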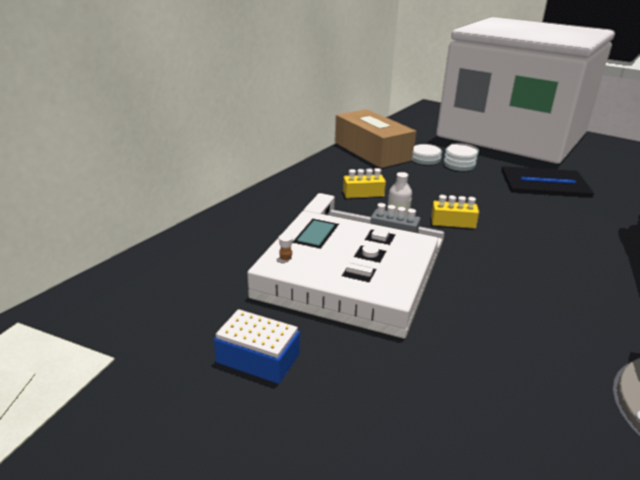

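The top view shows the candidates:
- **Carriers:** grey at (426,267), yellow look-alikes at (505,180) and (510,304). I choose the grey one, in the lane.
- **Keys:** bar (308,292), round (343,283), square (378,275). I choose the round one.
- **Stop:** white block at (404,181).

I'll check this in a crop and measure.

```bash
python3 - <<'E'
from h import *
np.set_printoptions(precision=4,suppress=True)
f=np.load("top0.npz"); im,P=f["im"],f["P"]
cv2.imwrite("pics/crop1.png",cv2.resize(im[155:365,240:470],None,fx=2.8,fy=2.8,interpolation=cv2.INTER_CUBIC)[...,::-1])
z=P[...,2]
v,u=np.mgrid[:480,:640]; box=(u>240)&(u<470)&(v>150)&(v<365)
m=box&(abs(z-.06)<.006)
n,l,st,c=cv2.connectedComponentsWithStats(m.astype(np.uint8)); i=1+st[1:,4].argmax()
print("housing z",np.median(z[l==i]))
rect=cv2.minAreaRect(P[l==i][:,:2].astype(np.float32)*1000); print(rect); print(cv2.boxPoints(rect))
# keys caps: height ~0.073
for nm,(cu,cv_) in dict(bar=(308,292),round=(343,283),square=(378,275)).items():
    w=(abs(u-cu)<16)&(abs(v-cv_)<18); k=w&(z>.068); print(nm,k.sum(),P[k].mean(0))
    b=w&(im.max(-1)<60); print("  bezel",b.sum(), cv2.minAreaRect(P[b][:,:2].astype(np.float32)*1000))
# carrier
w=(u>400)&(u<452)&(v>230)&(v<305)
hs=im.astype(int); g=w&(z>.055)&(z<.07)&(hs.mean(-1)<150); 
print("carrier",g.sum(),np.median(z[g]),cv2.minAreaRect(P[g][:,:2].astype(np.float32)*1000))
c=w&(z>.078); print("caps",P[c].mean(0),c.sum())
s=(u>375)&(u<435)&(v>160)&(v<200)&(abs(z-.06)<.006); print("stop",cv2.boxPoints(cv2.minAreaRect(P[s][:,:2].astype(np.float32)*1000)))
m=(u>380)&(u<465)&(v>185)&(v<330)&(abs(z-.032)<.004); print("guide z .032",cv2.minAreaRect(P[m][:,:2].astype(np.float32)*1000))
E
```

```text
housing z 0.05999451731356134
((621.042724609375, -29.45367431640625), (300.3625183105469, 359.80224609375), 13.626444816589355)
[[ 432.7057  110.0023]
 [ 517.4718 -239.6723]
 [ 809.3798 -168.9097]
 [ 724.6136  180.765 ]]
bar 188 [0.5552 0.0609 0.1227]
  bezel 365 ((543.8634033203125, 57.71857833862305), (87.12925720214844, 48.93217849731445), 23.115135192871094)
round 191 [ 0.5715 -0.0039  0.1109]
  bezel 347 ((558.7391967773438, -3.980487823486328), (88.32538604736328, 48.71832275390625), 2.898855447769165)
square 215 [ 0.5886 -0.0711  0.0921]
  bezel 183 ((559.2405395507812, -43.359222412109375), (50.779754638671875, 144.71470642089844), 56.046966552734375)
carrier 346 0.06143836919358932 ((604.7880249023438, -165.63046264648438), (99.29134368896484, 42.029151916503906), 13.5916166305542)
caps [ 0.5986 -0.1541  0.154 ] 239
stop [[ 736.8517  -73.2731]
 [ 767.6461 -180.7061]
 [ 811.8066 -168.0481]
 [ 781.0123  -60.6151]]
guide z .032 ((633.1417236328125, -163.39767456054688), (261.3556213378906, 90.12564849853516), 13.318013191223145)
```

View pics/crop1.png

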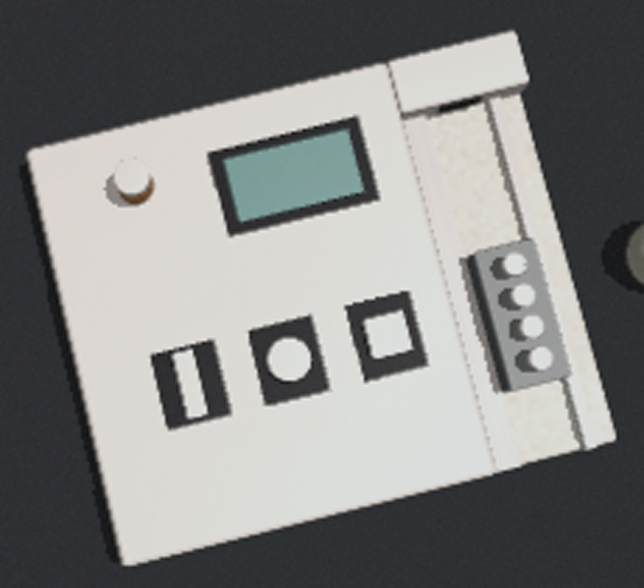

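The crop confirms it: grey carrier in the lane, round cap on the middle bezel at crop (291,359), with bar left and square right. Next I'll refine the round key and work out the shifts.

```bash
cat >> h.py <<'E'
YAW=np.radians(13.6); O=np.array([.621,-.0295])
ex=np.array([np.cos(YAW),np.sin(YAW)]); ey=np.array([-ex[1],ex[0]])
def ana2w(x,y,z): return np.r_[O+(x*ex+y*ey)/1000,z/1000]
def w2ana(p): d=(np.asarray(p)[:2]-O)*1000; return np.array([d@ex,d@ey])
def rel(x,y,z):
    o=status.get_obs(); Rt=R.from_rotvec(o["orientation"])
    return Rt.inv().apply(ana2w(x,y,z)-o["tcp_pos"])*1000
def onplane(m,uv,z):
    K=np.array(m["K"]); Rm=R.from_rotvec(np.ravel(m["rvec"])).as_matrix()
    uv=np.atleast_2d(uv); ray=np.c_[(uv[:,0]-K[0,2])/K[0,0],(uv[:,1]-K[1,2])/K[1,1],np.ones(len(uv))]@Rm
    c=-Rm.T@np.ravel(m["tvec"]); return c+ray*((z-c[2])/ray[:,2])[:,None]
E
python3 - <<'E'
from h import *
np.set_printoptions(precision=4,suppress=True)
f=np.load("top0.npz"); im=f["im"]; m=camera_model("top")
v,u=np.mgrid[:480,:640]
dark=((im.max(-1)<110)&(u>285)&(u<400)&(v>255)&(v<312)).astype(np.uint8)
cs,_=cv2.findContours(dark,cv2.RETR_EXTERNAL,cv2.CHAIN_APPROX_NONE)
for c in cs:
    if cv2.contourArea(c)<200: continue
    q=onplane(m,c[:,0],.063); b=cv2.minAreaRect((q[:,:2]*1000).astype(np.float32)); print("bezel",b,w2ana(np.array(b[0])/1000))
    ins=np.zeros_like(dark); cv2.drawContours(ins,[c],-1,1,-1); w=(ins==1)&(im.min(-1)>150)
    p=onplane(m,np.c_[u[w],v[w]],.073).mean(0); print(" cap",p,w2ana(p),w.sum())
X=f["P"]; g=(u>400)&(u<452)&(v>230)&(v<305)&(abs(X[...,2]-.062)<.004)&(im.mean(-1)<150)
print("carrier",w2ana(np.array(cv2.minAreaRect(X[g][:,:2].astype(np.float32)*1000)[0])/1000))
o=status.get_obs(); print("tool yaw",R.from_rotvec(o["orientation"]).as_matrix())
print("above lane",rel(-127,-130,130),"down",rel(-127,-130,36))
E
```

```text
bezel ((557.39453125, 63.8154182434082), (51.95955276489258, 44.89125061035156), 13.617810249328613) [-39.8797 105.6553]
 cap [0.5577 0.0632 0.073 ] [-39.6758 104.9935] 165
bezel ((573.8522338867188, -3.9718570709228516), (52.02914047241211, 44.77354431152344), 13.617966651916504) [-39.823   35.8988]
 cap [ 0.5738 -0.0047  0.073 ] [-40.0326  35.1807] 181
bezel ((590.775146484375, -71.7130126953125), (53.02477264404297, 45.195594787597656), 13.617989540100098) [-39.3034 -33.9223]
 cap [ 0.5902 -0.0726  0.073 ] [-40.1227 -34.6571] 204
carrier [ -47.7674 -128.5014]
tool yaw [[ 0.9739  0.2269 -0.0005]
 [ 0.2269 -0.9739  0.0015]
 [-0.0001 -0.0016 -1.    ]]
above lane [ 472.2801 -373.6342  100.9828] down [ 472.2915 -373.4828  194.9827]
```

```bash
python3 -m creep '0 0 -0.009 60 -47 20 -1; 0 0 -0.009 110 -87 40 -1; 0 0 -0.009 160 -127 60 -1; 0 0 -0.009 210 -166 60 -1; 0 0 -0.009 260 -206 60 -1; 0 0 -0.009 310 -245 60 -1; 0 0 -0.009 360 -285 60 -1; 0 0 -0.009 410 -324 60 -1; 0 0 -0.009 450 -356 60 -1; 0 0 -0.009 472 -373 60 -1' 20
python3 -c "
from h import *
print(rel(-127,-130,36), w2ana(status.get_obs()['tcp_pos']))"
```

```text
clock: 1.35
tcp_pos: [0.5295, -0.1842, 0.1711]
orientation: [-3.118, -0.376, -0.0]
contact_force: [-0.0, -0.9, -0.5]
grip_width: -0.0002
gripper_force: 0.0
[ -1.74561879   1.18301872 135.14470537] [-125.28350204 -128.89425114]
```

```bash
python3 -m creep '0 0 0 -5 1 40 -1; 0 0 0 -5 1 80 -1; 0 0 0 -5 1 105 -1; 0 0 0 -5 1 120 -1; 0 0 0 -5 1 128 -1; 0 0 0 -5 1 135 -1; 0 0 0 -5 1 135 -1; 0 0 0 -5 1 135 -1'
python3 - <<'E'
from h import *
o=status.get_obs(); print(rel(-1,-130,36), w2ana(o['tcp_pos']))
a,_,_=snap("top"); b,_,_=snap("side"); w,_,_=snap("wrist")
cv2.imwrite("pics/a1.png",np.hstack([cv2.resize(a[150:370,370:480],(300,600)),cv2.resize(b[150:350,240:490],(500,400)) if 0 else np.vstack([cv2.resize(b[150:330,300:500],(500,300)),cv2.resize(w,(500,300))])])[...,::-1])
E
```

```text
clock: 2.35
tcp_pos: [0.5241, -0.1894, 0.0369]
orientation: [3.119, 0.373, 0.002]
contact_force: [-0.0, 0.3, -0.3]
grip_width: 0.0004
gripper_force: 0.0
[130.82102901  -2.55863809   1.06109511] [-131.82100748 -132.60877762]
```

View pics/a1.png

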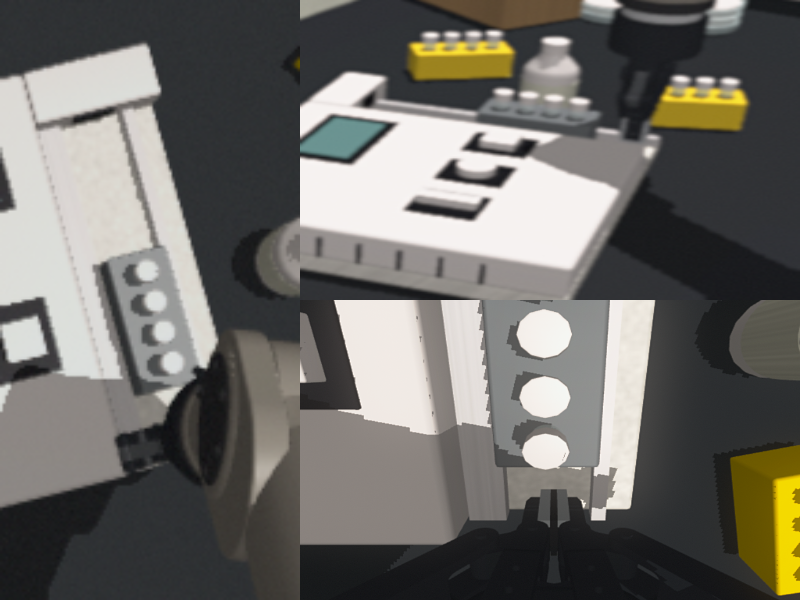

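The fingertips are shut, in the lane, about 20 mm behind the carrier's tail and centred (wrist part of the picture, about (553,500)). Start pushing.

```bash
python3 -m creep '0 0 0 8 -2 1 -1; 0 0 0 14 -2 1 -1; 0 0 0 20 -2 1 -1; 0 0 0 26 -2 1 -1; 0 0 0 33 -2 1 -1; 0 0 0 41 -2 1 -1; 0 0 0 49 -2 1 -1; 0 0 0 57 -2 1 -1; 0 0 0 65 -2 1 -1; 0 0 0 73 -2 1 -1'
python3 -m creep '0 0 0 8 0 0 -1; 0 0 0 16 0 0 -1; 0 0 0 24 0 0 -1; 0 0 0 31 0 0 -1; 0 0 0 37 0 0 -1; 0 0 0 42 0 0 -1; 0 0 0 42 0 0 -1'
python3 - <<'E'
from h import *
o=status.get_obs(); print(rel(-1,-130,36), w2ana(o['tcp_pos']))
a,d,m=snap("top"); X=cloud(d,m); b,_,_=snap("side"); w,_,_=snap("wrist")
cv2.imwrite("pics/a2.png",np.hstack([cv2.resize(a[150:370,370:480],(300,600)),np.vstack([cv2.resize(b[150:330,300:500],(500,300)),cv2.resize(w,(500,300))])])[...,::-1])
E
```

```text
clock: 3.75
tcp_pos: [0.5946, -0.1699, 0.0353]
orientation: [-3.119, -0.373, -0.0]
contact_force: [-0.8, -0.6, -0.4]
grip_width: 0.0
gripper_force: 0.4
clock: 4.62
tcp_pos: [0.6356, -0.1599, 0.0354]
orientation: [3.119, 0.373, 0.002]
contact_force: [0.6, -0.2, 0.4]
grip_width: 0.0
gripper_force: 0.0
[15.47705304 -0.21386362 -0.53510311] [ -16.47632523 -130.22571329]
```

View pics/a2.png

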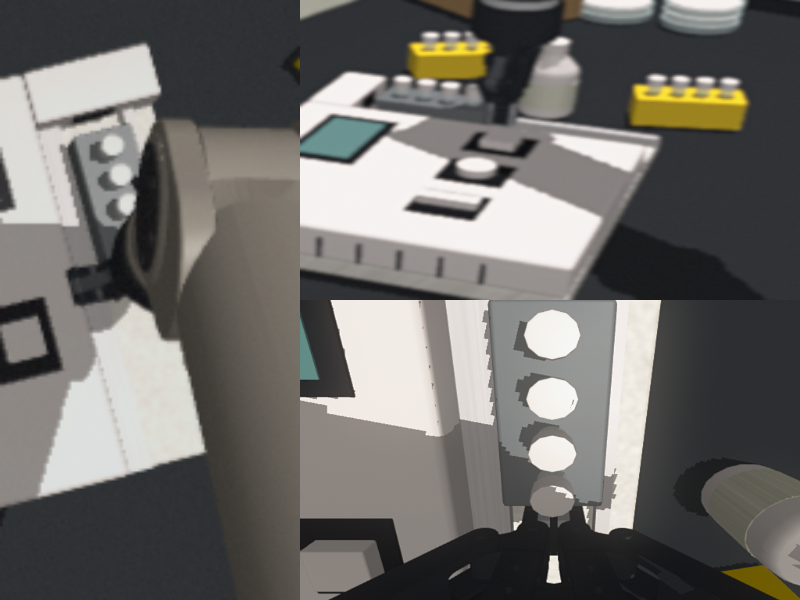

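The carrier is moving straight, its nose about 12–15 mm short of the stop, and the bottle at side-part (550,85) is still upright. Continue slowly.

```bash
python3 -m creep '0 0 0 4 0 0 -1; 0 0 0 8 0 0 -1; 0 0 0 11 0 0 -1; 0 0 0 11 0 0 -1'; python3 -m creep '0 0 0 2 0 0 -1; 0 0 0 2 0 0 -1';python3 -c "
from h import *
print(w2ana(status.get_obs()['tcp_pos']))"
```

```text
clock: 5.28
tcp_pos: [0.6462, -0.1574, 0.0353]
orientation: [-3.119, -0.373, -0.001]
contact_force: [-0.5, 0.4, -0.5]
grip_width: 0.0
gripper_force: 0.0
clock: 5.52
tcp_pos: [0.6476, -0.1571, 0.0353]
orientation: [-3.119, -0.373, -0.0]
contact_force: [-0.9, 0.0, 0.5]
grip_width: -0.0003
gripper_force: 0.3
[  -4.10704896 -130.26420417]
```

```bash
python3 -m creep '0 0 0 2 0 0 -1; 0 0 0 2 0 0 -1'; python3 -m creep '0 0 0 1.5 0 0 -1; 0 0 0 1.5 0 0 -1';python3 -m creep '0 0 0 1.5 0 0 -1; 0 0 0 1.5 0 0 -1';python3 -c "
from h import *
print(w2ana(status.get_obs()['tcp_pos']))"
```

```text
clock: 5.78
tcp_pos: [0.6497, -0.1565, 0.0353]
orientation: [-3.119, -0.373, -0.001]
contact_force: [-1.0, -0.0, -0.3]
grip_width: 0.0002
gripper_force: 0.2
clock: 6.02
tcp_pos: [0.6507, -0.1564, 0.0352]
orientation: [3.119, 0.373, -0.001]
contact_force: [-2.5, 0.0, 0.4]
grip_width: 0.0001
gripper_force: 1.0
clock: 6.28
tcp_pos: [0.6507, -0.1564, 0.0352]
orientation: [-3.119, -0.372, 0.005]
contact_force: [-6.3, -0.2, 5.1]
grip_width: -0.0002
gripper_force: 3.4
[  -0.9336778  -130.32392775]
```

Force rose to about 6 N at the predicted contact position, so the carrier is home. Back off, lift, and verify.

```bash
python3 -m creep '0 0 0 -3 0 0 -1; 0 0 0 -12 0 0 -1; 0 0 0 -25 0 0 -1; 0 0 0 -25 0 -20 -1; 0 0 0 -25 0 -60 -1; 0 0 0 -25 0 -100 -1; 0 0 0 -60 -100 -100 -1; 0 0 0 -60 -150 -100 -1; 0 0 0 -60 -165 -100 -1; 0 0 0 -60 -165 -100 -1'
python3 - <<'E'
from h import *
o=status.get_obs(); print(rel(-40,35.2,80), w2ana(o['tcp_pos']))
a,d,m=snap("top"); X=cloud(d,m); b,_,_=snap("side"); w,_,_=snap("wrist")
v,u=np.mgrid[:480,:640]; g=(u>380)&(u<452)&(v>180)&(v<305)&(abs(X[...,2]-.062)<.004)&(a.mean(-1)<150)&(a.mean(-1)>60)
print("carrier",w2ana(np.array(cv2.minAreaRect(X[g][:,:2].astype(np.float32)*1000)[0])/1000))
cv2.imwrite("pics/a3.png",np.hstack([cv2.resize(a[150:370,370:510],(300,600)),np.vstack([cv2.resize(b[150:330,240:500],(500,300)),cv2.resize(w,(500,300))])])[...,::-1])
E
```

```text
clock: 7.52
tcp_pos: [0.5548, -0.005, 0.1372]
orientation: [-3.117, -0.383, -0.003]
contact_force: [0.2, -0.5, -1.0]
grip_width: -0.0003
gripper_force: 0.0
[18.39852275  4.3421732  57.20175408] [-58.56453945  39.33186308]
carrier [  64.76831404 -126.59474744]
```

View pics/a3.png

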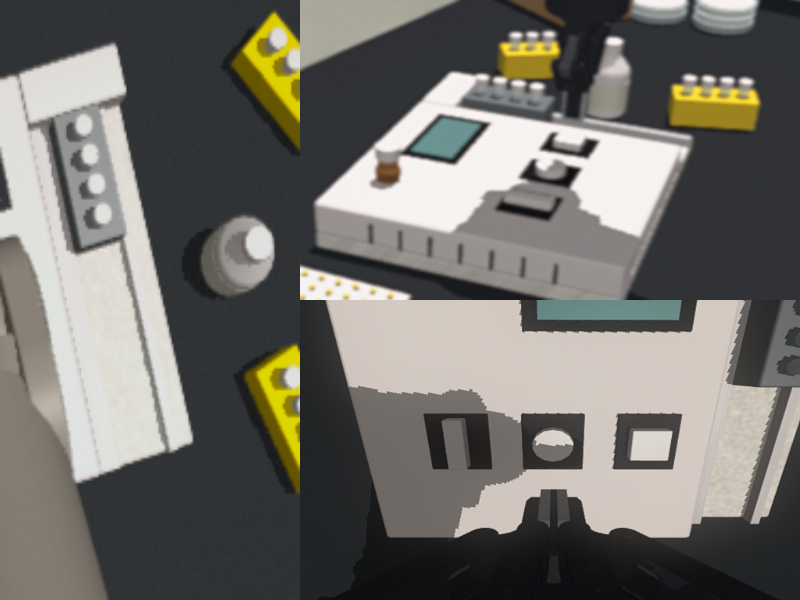

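The carrier is flush with the stop (left part, nose edge at about (80,112)), the bottle is standing, and the fingers are just short of the round key (wrist part (553,443)). Move above it and press.

```bash
python3 -m creep '0 0 0 18 4 0 -1; 0 0 0 18 4 25 -1; 0 0 0 18 4 40 -1; 0 0 0 18 4 50 -1; 0 0 0 18 4 56 -1; 0 0 0 18 4 56 -1; 0 0 0 18 4 56 -1'
python3 -c "
from h import *
print(w2ana(status.get_obs()['tcp_pos']),rel(-40,35.2,67.5))"
```

```text
clock: 8.55
tcp_pos: [0.574, -0.0093, 0.0798]
orientation: [3.119, 0.373, 0.001]
contact_force: [-0.8, 0.7, -0.0]
grip_width: 0.0
gripper_force: 0.0
[-40.9019747  30.6443682] [ 0.89305758 -4.55765445 12.33088614]
```

```bash
python3 -m creep '0 0 0 1 -4 0 -1; 0 0 0 1 -4 3 -1; 0 0 0 1 -4 6 -1; 0 0 0 1 -4 9 -1; 0 0 0 1 -4 11 -1; 0 0 0 1 -4 12.5 -1; 0 0 0 1 -4 12.5 -1; 0 0 0 1 -4 12.5 -1'
python3 -c "
from h import *
print(w2ana(status.get_obs()['tcp_pos']),rel(-40,35.2,67))"
```

```text
clock: 9.55
tcp_pos: [0.5737, -0.0052, 0.0669]
orientation: [-3.119, -0.373, -0.0]
contact_force: [-1.6, 1.2, 4.7]
grip_width: -0.0001
gripper_force: 2.0
[-40.22083513  34.73746211] [ 0.22105344 -0.46243977 -0.05205404]
```

```bash
python3 -m creep '0 0 0 0 0 0.8 -1; 0 0 0 0 0 0.8 -1'; python3 -m creep '0 0 0 0 0 -5 -1; 0 0 0 0 0 -15 -1; 0 0 0 0 0 -40 -1; 0 0 0 0 0 -90 -1; 0 0 0 -40 0 -140 -1; 0 0 0 -90 0 -160 -1; 0 0 0 -120 0 -160 -1; 0 0 0 -120 0 -160 -1; 0 0 0 -120 0 -160 -1'
python3 - <<'E'
from h import *
a,d,m=snap("top"); b,_,_=snap("side"); X=cloud(d,m)
for n,(x,y) in dict(bar=(-40,105),round=(-40,35),square=(-40,-35)).items():
    q=np.hypot(*(X[...,:2]-ana2w(x,y,0)[:2]).transpose(2,0,1))<.006; print(n,np.median(X[...,2][q&(X[...,2]<.1)]) if q.any() else None)
cv2.imwrite("pics/a4.png",np.hstack([cv2.resize(a[150:370,160:510],(400,400)),cv2.resize(b[150:400,200:500],(400,400))])[...,::-1])
E
```

```text
clock: 9.8
tcp_pos: [0.5737, -0.0052, 0.0662]
orientation: [3.119, 0.373, 0.0]
contact_force: [-2.0, 1.3, 5.5]
grip_width: 0.0003
gripper_force: 2.5
clock: 10.92
tcp_pos: [0.4577, -0.0335, 0.2264]
orientation: [3.119, 0.373, 0.002]
contact_force: [-0.4, 0.3, 0.1]
grip_width: -0.0002
gripper_force: 0.0
bar 0.07196549637018207
round 0.07273517607674233
square 0.07211129733759766
```

View pics/a4.png

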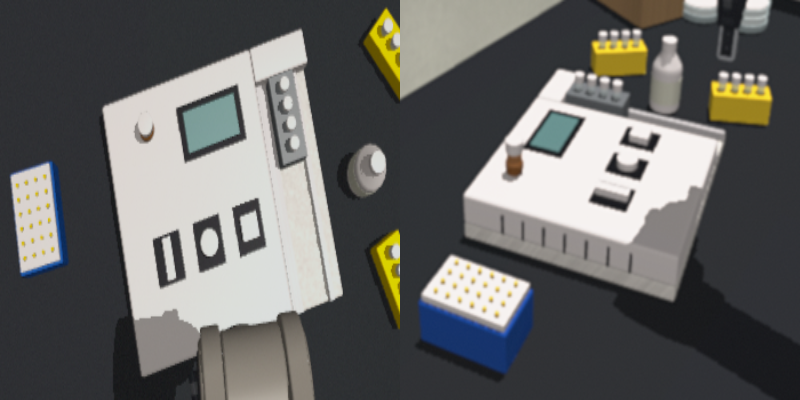

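The carrier is at the stop (left part (285,75)), all three caps are up at about 72–73 mm, the vial, bottle and tip box are in place, and the arm is clear. Hand in.

```bash
python3 -c "
from bench import r
print(r.hand_in())"
```

```text
the job is handed in; nothing more can be done
None
```

I slid the carrier to the end stop, pressed the round start key about 6–7 mm, and it sprang back; the final pictures show the other keys, vial, bottle and tip box undisturbed, and I handed the job in at about 11 s (no verdict was returned).

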